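# Fill a carton with wheel nuts through the hopper

## Robot

A 7-joint arm with a two-finger parallel gripper is mounted at the origin on the work surface. World frame = base frame: x ahead of the robot, y to its left, z up, the work surface at z = 0. Lengths are in m, angles in rad, forces in N, time in s.
With the tool pointing down it reaches from about 0.4 to 0.85 m from the base axis. Payload 10.4 kg.
Tool frame: the origin (TCP) lies midway between the tips of the shut fingers; the grasp point (between the pads) lies 19 mm behind it; x points along the fingers, z is the direction in which the jaws open and shut, and the axes are right-handed (so a half turn about x gives the same grasp; the last joint's range is limited). The gripper opens to 87 mm and grips with 3 to 60 N. Pads are 19 mm wide; open, the fingers measure 117 mm over their backs; the gripper's body (75 mm by 190 mm) begins 51 mm behind the grasp point.
Start: joints at [-1.17, 0.332, -0.065, 1.46, 0.022, 1.35, -0.088], TCP at [0.257, 0.57, 0.223] pointing down, gripper open.
Joint ranges: [-2.6, 2.6], [-0.5, 2.12], [-1.47, 1.34], [0.16, 2.42], [-1.27, 4.41], [0.06, 2.06], [-2.6, 2.6]. Speed limits (rad/s): [2.22, 2.22, 2.79, 2.79, 3.14, 3.14, 3.14].

## Interface

Orientations are given as a unit quaternion [x, y, z, w].
In Python, from bench import read_state, camera, camera_params, close_job gives the robot as it stands.
- The arm moves only by the tool arm_command, never from a script. Its argument "targets" is a list of rows, each a list of 7 numbers: the closure in counts, from 0 (fully open) to 255 (shut), then the shift along the tool's x, y, z in mm, then the turn, a rotation vector about the tool's x, y, z in rad. A call has 1 to 10 rows; each row is the pose to reach, as a shift and turn from the pose commanded when the call began, along the tool's axes at that moment; what a row does not reach only later rows make up. A row lasts 1/10 s, in which the tool goes at most 50 mm and 8.59 degrees, less where a joint would pass 70% of its speed; a pose out of reach is approached as far as the arm can. A call with a gripper value outside its range is refused whole. The fingers move at their own pace and stop on an object; "newtons" is the grip in N (left out, the last holds). Time passes only in rows, so rows that repeat a pose let the fingers close. It gives the time, the measured TCP pose, the force and the opening at its end, in the units of the state.
- read_state(): the state, without advancing time (a new reading comes with each control period).
- camera(name): name is "scene" or "top"; returns the picture (480x640x3 uint8, red, green, blue); there is no depth.
- camera_params(name): a dict with "intrinsics" (3x3 intrinsics, pixels), "xyz" and "orientation" of the camera in the world. Camera axes: x right, y down, z forward; pixel columns grow to the right and rows downward; lengths in m; the calibration is good to about 2 mm. A picture is of the moment at which its call begins. camera_params takes no time and is no camera call.
- close_job(): hands the job in, once; it reports no verdict.
The state is a dict: "time": time; "joint_positions": joint angles; "joint_vel": joint speeds; "joint_torque": joint torques, N m; "ee_pos": TCP position; "eef_rot": TCP orientation; "ft_force": force on the tool from outside, world axes, zero at the start; "torque": the same for the moment, N m; "width": finger opening in m.
Only numpy, scipy, OpenCV 4.12 (cv2) and the standard library are available. Lean on these libraries where they do the work, as an engineer would, in place of code of your own. Each camera call takes 0.05 s, during which the arm holds its last target.

## Task

Tip all four wheel nuts out of the aluminium cup into the closed filling hopper and stand the empty cup back upright on the bench. Then pull the hopper's spring-return shutter out by its handle until the handle lines up with the mark on the rails, so that the nuts drop into the carton below, and finish while still gripping the handle and holding it at the mark. Leave the other things on the bench where they are.

Things in the scene. Friction and masses are not known exactly. Their poses are not given: they have to be found in the camera images.
- hopper: Steel filling hopper on four legs, fixed to the bench, 165 mm tall; origin on the bench under the centre of its round funnel. Under it stands a fixed open carton, 156 x 156 mm and 50 mm high, centred on the origin. Two aluminium guide rails (tops 88 mm above the bench) run out from it along its own -x axis; the shutter slides between them. The rails end 235 mm from the origin.
- mouth (a point): Centre of the funnel's round mouth, 165 mm above the bench; mouth inside diameter about 156 mm, narrowing to a 68 mm outlet, which the shutter closes.
- shutter (a joint): Flat steel shutter that closes the funnel's outlet. Value in m: 0 = closed, grows as it is pulled out along the hopper's -x axis; at 0.070 its handle is at the mark and the outlet is fully open; stop at 0.095. A spring always pulls it shut: about 1.5 N when closed, about 6.5 N at the mark.
- handle (a point): Grip point of the shutter's handle, 125 mm above the bench: an upright black round post, 22 mm in diameter, reaching from 87 to 143 mm above the bench, moving with the shutter; when closed its axis is 130 mm from the hopper's centre (50 mm clear of the funnel's rim), and 200 mm at the mark. A cross bar of the legs (top 100 mm high) lies behind it.
- mark (a point): The mark: a thin black line across both guide rails, 200 mm from the hopper's centre along its -x axis (lines on the rail tops, 88 mm above the bench). The point given lies midway between the rails at 125 mm height: where the handle's grip point is when the shutter is at the mark.
- cup_mid (a point): Plain rigid aluminium cup, no handle, upright, four nuts in it; point on its axis half-way up (37.5 mm above its underside), z towards its mouth. 75 mm tall, outside diameter 62 mm at the foot, 64 half-way, 66 at the rim, wall 3 mm; about 150 g. Smooth inside, drains when tipped some 40 degrees past level with nothing close before its mouth. Grip firmly (40 N or so), or it can slip when tipped.
- nut0_mid (a point): One of four loose steel hexagon wheel nuts, 18 mm across flats, 20 mm long, about 45 g; the point is its centre. At the start in the cup.
- nut1_mid (a point): One of four loose steel hexagon wheel nuts, 18 mm across flats, 20 mm long, about 45 g; the point is its centre. At the start in the cup.
- nut2_mid (a point): One of four loose steel hexagon wheel nuts, 18 mm across flats, 20 mm long, about 45 g; the point is its centre. At the start in the cup.
- nut3_mid (a point): One of four loose steel hexagon wheel nuts, 18 mm across flats, 20 mm long, about 45 g; the point is its centre. At the start in the cup.
- tin_mid (a point): Bystander: closed round tin, diameter 72, height 70 mm; its centre. It stands in the cup's neighbourhood; it and the cup may have changed places.
- tape_mid (a point): Bystander: roll of paper tape lying flat, diameter 104, height 48 mm; its centre.
- filter_mid (a point): Bystander: white round filter canister, diameter 76, height 85 mm; its centre.
- partbox_mid (a point): Bystander: small closed carton 100 x 70 x 55 mm; its centre.
- spanner_mid (a point): Bystander: spanner lying flat, 170 mm long; near its middle.
- bush_mid (a point): Bystander: upright steel bush, diameter 32, height 45 mm; its centre.
Things that resemble listed ones, but are neither listed nor needed, are in the scene too. Leave any red or yellow look-alike of the part that bears cup_mid alone.

How it is judged:
On the way, in this order (a step that is already met when the one before it is completed fails the run):
1. all four nuts lie in the hopper on the closed shutter (horizontal distance between each of nut0_mid, nut1_mid, nut2_mid, nut3_mid and mouth below 0.078 m and height (world z) of nut0_mid between 0.083 and 0.17 m and height (world z) of nut1_mid between 0.083 and 0.17 m and height (world z) of nut2_mid between 0.083 and 0.17 m and height (world z) of nut3_mid between 0.083 and 0.17 m and value of joint shutter below 0.01 m), for 0.2 s.
2. the cup stands upright on the bench, let go, with the nuts still in the hopper (angle between cup_mid's own z axis and vertical below 0.12 rad and height (world z) of cup_mid between 0.032 and 0.043 m and contact force between the fingers and cup below 0.1 N and horizontal distance between each of nut0_mid, nut1_mid, nut2_mid, nut3_mid and mouth below 0.078 m and height (world z) of nut0_mid between 0.083 and 0.17 m and height (world z) of nut1_mid between 0.083 and 0.17 m and height (world z) of nut2_mid between 0.083 and 0.17 m and height (world z) of nut3_mid between 0.083 and 0.17 m), for 0.2 s.
3. the gripper holds the shutter at the mark and the nuts are in the carton (value of joint shutter between 0.062 and 0.078 m and contact force between the fingers and shutter above 1.5 N and x of nut0_mid in the frame of hopper between -0.08 and 0.08 m and y of nut0_mid in the frame of hopper between -0.08 and 0.08 m and height (world z) of each of nut0_mid, nut1_mid, nut2_mid, nut3_mid below 0.055 m and x of nut1_mid in the frame of hopper between -0.08 and 0.08 m and y of nut1_mid in the frame of hopper between -0.08 and 0.08 m and x of nut2_mid in the frame of hopper between -0.08 and 0.08 m and y of nut2_mid in the frame of hopper between -0.08 and 0.08 m and x of nut3_mid in the frame of hopper between -0.08 and 0.08 m and y of nut3_mid in the frame of hopper between -0.08 and 0.08 m), for 0.3 s.
At the end, for the whole second after the job is handed in: The shutter is still held by the gripper at the mark (70 mm, within 8 mm, at rest, finger contact above 1.5 N), all four nuts lie in the carton under the hopper, and the cup stands upright (within 7 degrees) on the bench, untouched by the gripper and not touching the shutter (all of step 3 and angle between cup_mid's own z axis and vertical below 0.12 rad and height (world z) of cup_mid between 0.032 and 0.043 m and contact force between the fingers and cup below 0.1 N and contact force between cup and shutter below 0.2 N and velocity of joint shutter between -0.02 and 0.02 m/s); the arm keeps its last pose, push and grip.
It fails at once if one of the other things on the bench is moved by more than 40 mm (distance of any of tin_mid, tape_mid, filter_mid, partbox_mid, spanner_mid, bush_mid from where it was at the start of the episode above 0.04 m).
It also fails if it takes over 72 s, if anything falls off the work surface, if the arm or the gripper's body presses on something with over 40 N, if the wrist force passes 120 N, or if a joint passes its speed limit or range.

## Working session

There is one attempt and no reset: what is moved stays moved. The work goes in short steps, Python scripts to look and compute and a tool call to move; the robot and the scene stay as the last step left them, time stands still between calls to the robot, and variables do not carry over. Pictures are saved under pics/ and viewed, and the job is handed in when it is done.

Besides the shell and the picture viewer there is one more tool, called after "Request:" in YAML: its name, and indented under it one key for each argument. arm_command: Moves the arm, as the interface text tells. Its arguments: {"type":"object","properties":{"targets":{"type":"array"},"newtons":{"type":"number"}},"required":["targets"]}

```bash
ls; mkdir -p pics; python3 - <<'E'
from bench import *
import cv2
print(read_state())
for n in("scene","top"):
    im=camera(n); cv2.imwrite(f"pics/{n}0.png",im[:,:,::-1]); print(n,camera_params(n))
E
```

```text
pics
{'time': 0.0, 'joint_positions': array([-1.16956244,  0.33284295, -0.06470322,  1.46094411,  0.02158662,
        1.34990855, -0.08849349]), 'joint_vel': array([-0.00114711,  0.00036448,  0.00082154,  0.00170761, -0.00145932,
        0.0002173 , -0.00076461]), 'joint_torque': array([-3.42747071e-04, -6.23283434e+01,  2.42859236e-02, -3.89876318e+01,
       -6.12948881e-02,  4.02751495e-02,  1.15424359e-04]), 'ee_pos': array([0.25687494, 0.56934192, 0.22177068]), 'eef_rot': array([-0.38394122,  0.59438427,  0.38337019,  0.59356868]), 'ft_force': array([0.28156894, 0.79651327, 0.0507864 ]), 'torque': array([-0.00703309, -0.03469539, -0.00477682]), 'width': 0.08698241706631048}
scene {'intrinsics': array([[508.13414469,   0.        , 318.93917423],
       [  0.        , 508.13414469, 241.83585968],
       [  0.        ,   0.        ,   1.        ]]), 'xyz': array([1.19129764, 0.52155017, 0.78295307]), 'orientation': array([ 0.38600564,  0.81377532, -0.38964696, -0.19220984])}
top {'intrinsics': array([[523.81852193,   0.        , 311.76976308],
       [  0.        , 523.81852193, 248.14589659],
       [  0.        ,   0.        ,   1.        ]]), 'xyz': array([ 3.25730410e-01, -9.56111252e-04,  1.29271240e+00]), 'orientation': array([-0.69967749,  0.70869244, -0.07366963,  0.05271834])}
```

View pics/scene0.png

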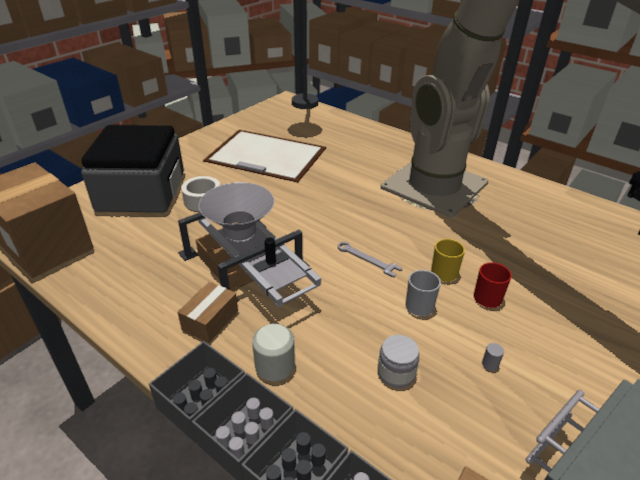

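View pics/top0.png

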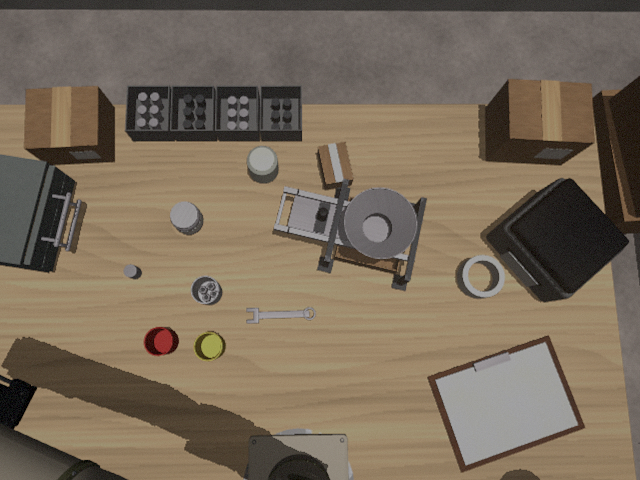

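The scene image shows the aluminium cup at (423,294), the tin at (398,360), the hopper at (237,210) and the handle at (270,250). In the top image the cup with its nuts is at (206,290), the funnel at (379,223) and the handle at (322,213). I'll enlarge crops to measure these.

```bash
cat > h.py <<'E'
import numpy as np, cv2
from scipy.spatial.transform import Rotation as R
from bench import *
def ray(n,u,v):
    p=camera_params(n); d=R.from_quat(p["orientation"]).as_matrix()@np.linalg.solve(p["intrinsics"],[u,v,1.]); return p["xyz"],d
def onz(n,u,v,z):
    o,d=ray(n,u,v); return o+d*(z-o[2])/d[2]
def proj(n,P):
    p=camera_params(n); q=R.from_quat(p["orientation"]).as_matrix().T@(np.array(P)-p["xyz"]); q=p["intrinsics"]@q; return q[:2]/q[2]
def shot(n,name,box=None,k=1):
    im=camera(n)[:,:,::-1].copy(); cv2.imwrite(f"pics/{name}_raw.png",im)
    if box: x0,y0,x1,y1=box; im=cv2.resize(im[y0:y1,x0:x1],None,fx=k,fy=k,interpolation=cv2.INTER_CUBIC)
    cv2.imwrite(f"pics/{name}.png",im)
E
python3 - <<'E'
import cv2
a=cv2.imread("pics/top0.png"); b=cv2.imread("pics/scene0.png")
cv2.imwrite("pics/t_h.png",cv2.resize(a[170:300,265:435],None,fx=4.5,fy=4.5,interpolation=2))
cv2.imwrite("pics/t_c.png",cv2.resize(a[180:370,100:330],None,fx=3.4,fy=3.1,interpolation=2))
cv2.imwrite("pics/s_h.png",cv2.resize(b[170:320,170:340],None,fx=4,fy=4,interpolation=2))
E
```

```text
(no output)
```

View pics/t_h.png

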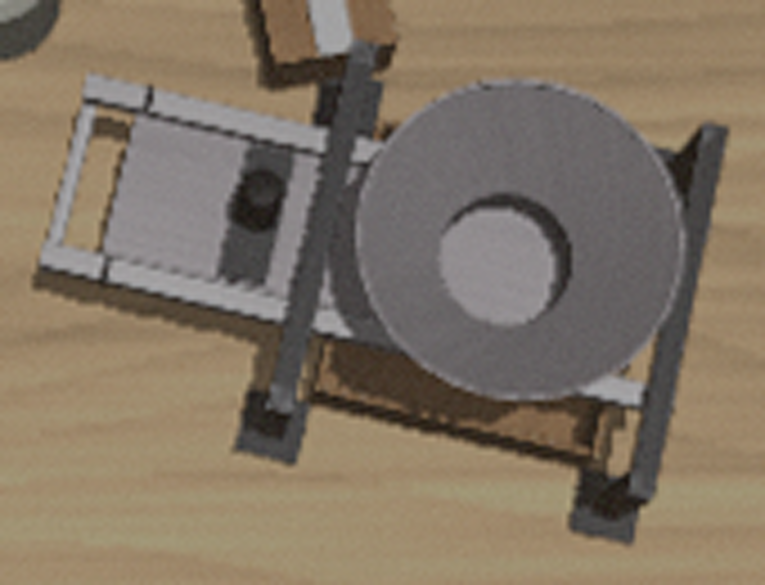

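View pics/t_c.png

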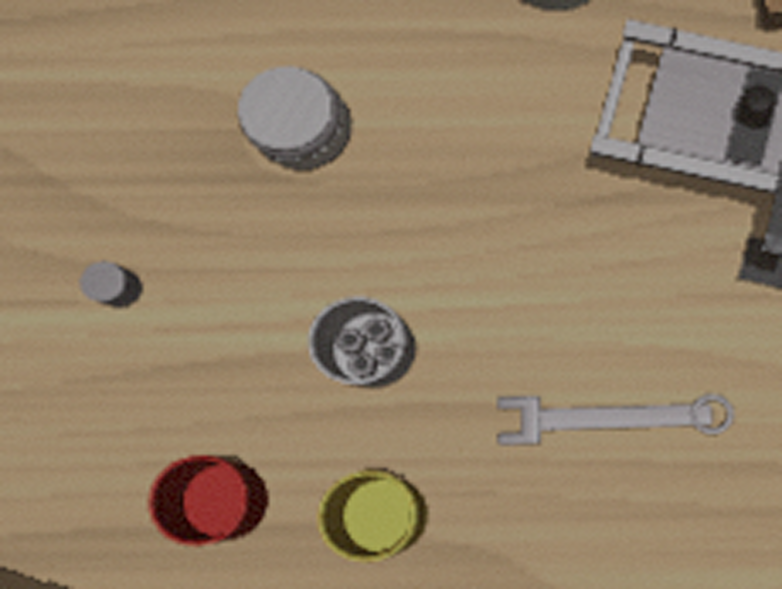

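View pics/s_h.png

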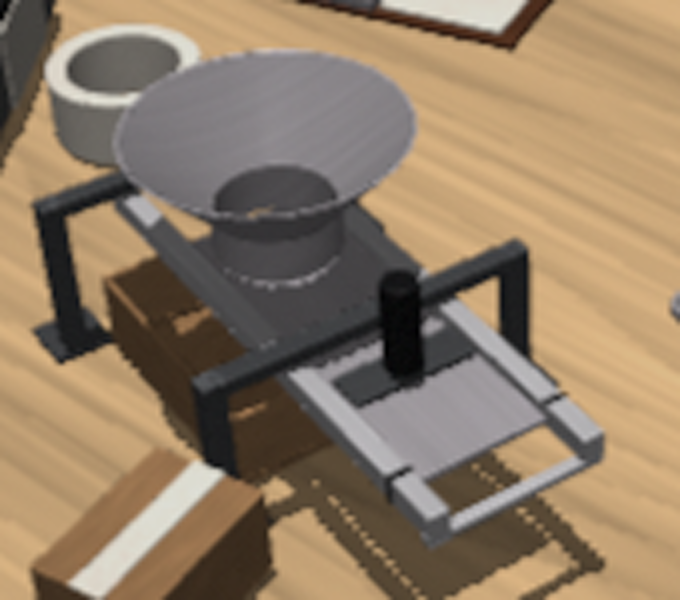

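```bash
python3 - <<'E'
from h import *
np.set_printoptions(precision=4,suppress=True)
T=lambda x,y:(265+x/4.5-.4,170+y/4.5-.4); C=lambda x,y:(100+x/3.4-.4,180+y/3.1-.4)
S=lambda x,y:(170+x/4-.4,170+y/4-.4)
print("mouth",onz("top",*T(521,238),.165), [onz("top",*T(*q),.165)[:2] for q in((357,238),(686,238),(521,78),(521,398))])
sc=[onz("scene",*S(*q),.165)[:2] for q in((115,140),(415,122),(268,50),(262,217))]
print("mouth scene",sc)
m1=onz("top",*T(149,96),.088);m2=onz("top",*T(105,268),.088);print("mark",m1,m2,(m1+m2)/2)
m1=onz("scene",*S(396,480),.088);m2=onz("scene",*S(550,400),.088);print("mark sc",m1,m2,(m1+m2)/2)
print("handle",onz("top",*T(264,186),.143),onz("scene",*S(400,280),.143))
print("cup",[onz("top",*C(*q),.075)[:2] for q in((311,342),(414,342),(360,298),(360,386),(361,342))])
b=cv2.imread("pics/scene0.png")
cv2.imwrite("pics/s_c.png",cv2.resize(b[230:400,360:530],None,fx=3.5,fy=3.5,interpolation=2))
E
```

```text
mouth [ 0.5858 -0.1891  0.165 ] [array([ 0.5865, -0.1082]), array([ 0.5851, -0.2709]), array([ 0.6677, -0.1923]), array([ 0.506, -0.186])]
mouth scene [array([ 0.6477, -0.2396]), array([ 0.5321, -0.1285]), array([ 0.5319, -0.243 ]), array([ 0.6456, -0.129 ])]
mark [ 0.6824 -0.0071  0.088 ] [0.5894 0.0169 0.088 ] [0.6359 0.0049 0.088 ]
mark sc [ 0.6865 -0.0022  0.088 ] [0.5931 0.0181 0.088 ] [0.6398 0.008  0.088 ]
handle [ 0.6188 -0.0641  0.143 ] [ 0.6189 -0.0595  0.143 ]
cup [array([0.4505, 0.2421]), array([0.4496, 0.1723]), array([0.4832, 0.2096]), array([0.4173, 0.2082]), array([0.45  , 0.2082])]
```

View pics/s_c.png

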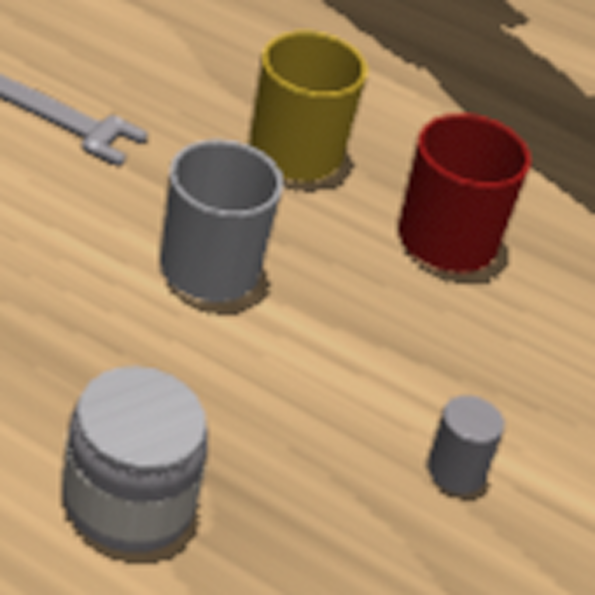

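```bash
python3 - <<'E'
from h import *
np.set_printoptions(precision=4,suppress=True)
C=lambda x,y:(100+x/3.4-.4,180+y/3.1-.4);S=lambda x,y:(360+x/3.5-.4,230+y/3.5-.4)
print("cup sc",[onz("scene",*S(*q),.075)[:2] for q in((170,180),(283,180),(226,143),(226,214),(226,178))])
for n,q,z in(("tin",(287,110),.07),("yel",(370,515),.0),("red",(200,500),.075),("bush",(105,282),.045),("span L",(500,420),.01),("span R",(730,413),.01)): print(n,onz("top",*C(*q),z))
s=read_state(); print(R.from_quat(s["eef_rot"]).as_matrix())
for n,uv,z in(("filter",(262,160),.085),("boxcorner",(335,165),.055)): print(n,onz("top",*uv,z))
E
```

```text
cup sc [array([0.4768, 0.1904]), array([0.4344, 0.2415]), array([0.4271, 0.1994]), array([0.4809, 0.23  ]), array([0.4543, 0.2148])]
tin [0.63   0.2644 0.07  ]
yel [0.3226 0.212  0.    ]
red [0.3354 0.3128 0.075 ]
bush [0.5015 0.3925 0.045 ]
span L [0.3943 0.1195 0.01  ]
span R [ 0.3975 -0.0446  0.01  ]
[[-0.0004 -0.9116  0.4112]
 [-0.0012  0.4112  0.9116]
 [-1.     -0.0001 -0.0012]]
filter [0.7612 0.0781 0.085 ]
boxcorner [ 0.7581 -0.1003  0.055 ]
```

Request:
arm_command:
  targets:
    - [0,60,-325,-246,-0.424,0,0]
    - [0,60,-325,-246,-0.424,0,0]
    - [0,60,-325,-246,-0.424,0,0]
    - [0,60,-325,-246,-0.424,0,0]
    - [0,60,-325,-246,-0.424,0,0]
    - [0,60,-325,-246,-0.424,0,0]
    - [0,60,-325,-246,-0.424,0,0]
    - [0,60,-325,-246,-0.424,0,0]
    - [0,60,-325,-246,-0.424,0,0]
    - [0,60,-325,-246,-0.424,0,0]
  newtons: 40

```text
time: 1.1
ee_pos: [0.4527, 0.2097, 0.1621]
eef_rot: [-0.499, 0.501, 0.499, 0.501]
ft_force: [0.6, 1.4, -0.9]
width: 0.0867
```

```bash
python3 - <<'E'
from h import *
print(read_state()["joint_positions"].round(3))
shot("scene","s1",(330,180,560,400),2.6)
E
```

```text
[-0.667  0.097  0.15   1.875 -0.015  1.171  1.055]
```

View pics/s1.png

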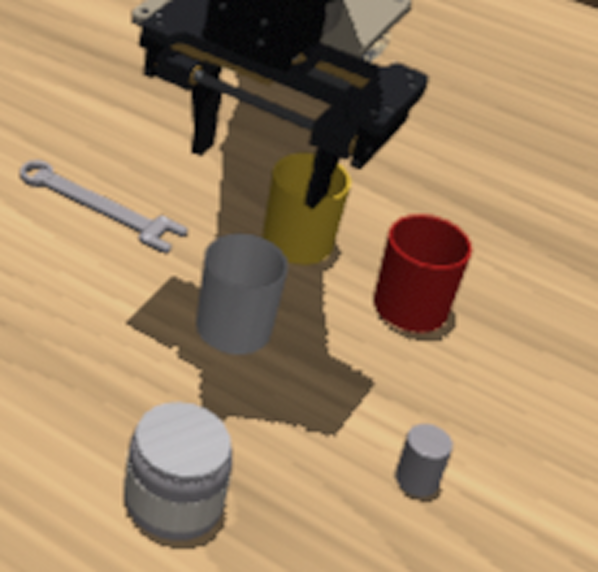

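The open fingers are above the aluminium cup (now at about (423,294) in the full frame) with clear space around them, so I'll descend and grip.

Request:
arm_command:
  targets:
    - [0,30,0,0,0,0,0]
    - [0,70,0,0,0,0,0]
    - [0,110,0,0,0,0,0]
    - [0,130,0,0,0,0,0]
    - [0,130,0,0,0,0,0]
    - [255,130,0,0,0,0,0]
    - [255,130,0,0,0,0,0]
    - [255,130,0,0,0,0,0]
    - [255,130,0,0,0,0,0]
    - [255,130,0,0,0,0,0]
  newtons: 30

```text
time: 2.15
ee_pos: [0.4528, 0.2127, 0.0337]
eef_rot: [-0.5, 0.499, 0.5, 0.501]
ft_force: [-1.3, 2.2, 6.4]
width: 0.0651
```

Request:
arm_command:
  targets:
    - [255,-15,0,0,0,0,0]
    - [255,-30,0,0,0,0,0]
    - [255,-30,-30,-20,0,0,0]
    - [255,-30,-60,-35,0,0,0]
    - [255,-30,-90,-50,0,0,0]
    - [255,-30,-107,-60,0,0,0]
    - [255,-30,-107,-60,0,0,0]
    - [255,-15,-107,-60,0,0,0]
    - [255,-3,-107,-60,0,0,0]
    - [255,1,-107,-60,0,0,0]

```text
time: 3.15
ee_pos: [0.5582, 0.1528, 0.0314]
eef_rot: [-0.5, 0.5, 0.501, 0.5]
ft_force: [-11.4, -3.2, 30.7]
width: 0.0653
```

Request:
arm_command:
  targets:
    - [255,1,0,0,0,0,0]
    - [0,0,0,0,0,0,0]
    - [0,0,0,0,0,0,0]
    - [0,0,0,0,0,0,0]
    - [0,-20,0,0,0,0,0]
    - [0,-50,0,0,0,0,0]
    - [0,-90,0,0,0,0,0]
    - [0,-120,0,0,0,0,0]
    - [0,-120,0,0,0,0,0]

```text
time: 4.05
ee_pos: [0.5612, 0.1528, 0.1557]
eef_rot: [-0.501, 0.498, 0.499, 0.502]
ft_force: [0.4, -0.4, -0.2]
width: 0.087
```

```bash
python3 - <<'E'
from h import *
print(read_state())
shot("scene","s2")
E
```

```text
{'time': 4.05, 'joint_positions': array([-0.529329  ,  0.27630223,  0.21983292,  1.68550472, -0.06507658,
        1.17989511,  1.27804127]), 'joint_vel': array([ 0.00205673,  0.04529552, -0.00691233,  0.06678214, -0.00563529,
       -0.05718911,  0.00769726]), 'joint_torque': array([ -0.23739858, -55.39402127,   2.97087751, -37.01988816,
         0.10669743,   1.14625443,  -0.08598809]), 'ee_pos': array([0.56122055, 0.15277517, 0.15574987]), 'eef_rot': array([-0.50100878,  0.49759665,  0.49919434,  0.502188  ]), 'ft_force': array([ 0.35652717, -0.35467864, -0.22222752]), 'torque': array([ 0.03833338, -0.04493061, -0.01707406]), 'width': 0.08695496002077724}
```

View pics/s2.png

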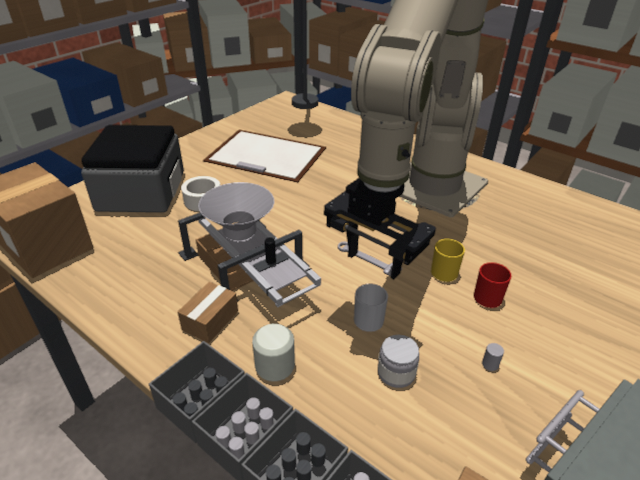

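The cup now stands at about (370,308) in the scene view. The joint readings add up as j2+j4+j6 = π when the tool points down. A side grasp pointing straight outward is therefore awkward, but one turned about 45° to the right should reach.

```bash
cat >> h.py <<'E'
def ori(az,pitch,roll=0):  # deg; pitch up +, jaw horizontal(left) at roll 0; roll about tool x
    a,p=np.radians([az,pitch]); x=np.array([np.cos(p)*np.cos(a),np.cos(p)*np.sin(a),np.sin(p)])
    z=np.array([-np.sin(a),np.cos(a),0]); M=np.c_[x,np.cross(z,x),z]
    return M@R.from_rotvec([np.radians(roll),0,0]).as_matrix()
def cmd(grasp,M,cur=None):
    s=read_state(); p0,M0=(s["ee_pos"],R.from_quat(s["eef_rot"]).as_matrix()) if cur is None else cur
    tcp=np.array(grasp)+.019*M[:,0]
    d=M0.T@(tcp-p0)*1000; r=R.from_matrix(M0.T@M).as_rotvec()
    print("shift",d.round(1),"turn",r.round(3)); return tcp,M
E
python3 - <<'E'
from h import *
M=ori(-30,-20); c=np.array([.559,.153,.047])
A=c-.11*M[:,0]; A[2]=.20
cmd(A,M)
E
```

```text
shift [-40.5  74.9  43.4] turn [ 0.455  0.322 -1.189]
```

Request:
arm_command:
  targets:
    - [0,-40,75,43,0.455,0.322,-1.189]
    - [0,-40,75,43,0.455,0.322,-1.189]
    - [0,-40,75,43,0.455,0.322,-1.189]
    - [0,-40,75,43,0.455,0.322,-1.189]
    - [0,-40,75,43,0.455,0.322,-1.189]
    - [0,-40,75,43,0.455,0.322,-1.189]
    - [0,-40,75,43,0.455,0.322,-1.189]
    - [0,-40,75,43,0.455,0.322,-1.189]
    - [0,-40,75,43,0.455,0.322,-1.189]
    - [0,-40,75,43,0.455,0.322,-1.189]
  newtons: 45

```text
time: 5.1
ee_pos: [0.4835, 0.1955, 0.1911]
eef_rot: [-0.642, 0.298, -0.061, 0.704]
ft_force: [1.0, -0.1, -1.1]
width: 0.0871
```

```bash
python3 - <<'E'
from h import *
s=read_state();print(s["joint_positions"].round(3),s["ee_pos"])
shot("scene","s3");shot("top","t3",(100,150,420,390),2.5)
im=cv2.imread("pics/t3_raw.png")
M=ori(-30,-20); c=np.array([.559,.153,.047])
A=c-.11*M[:,0]; A[2]=.20
cmd(A,M)
E
```

```text
[-1.013  0.239 -0.178  2.23   1.274  1.415 -0.897] [0.4834715  0.19548472 0.19114689]
shift [-0.6 -7.7  1.8] turn [ 0.015 -0.001 -0.004]
```

View pics/s3.png

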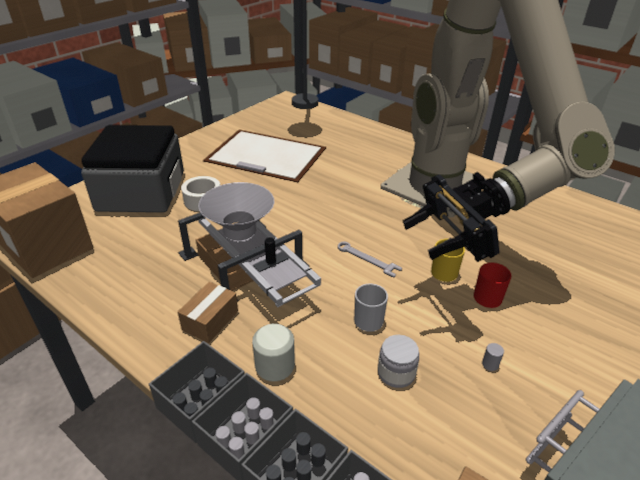

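View pics/t3.png

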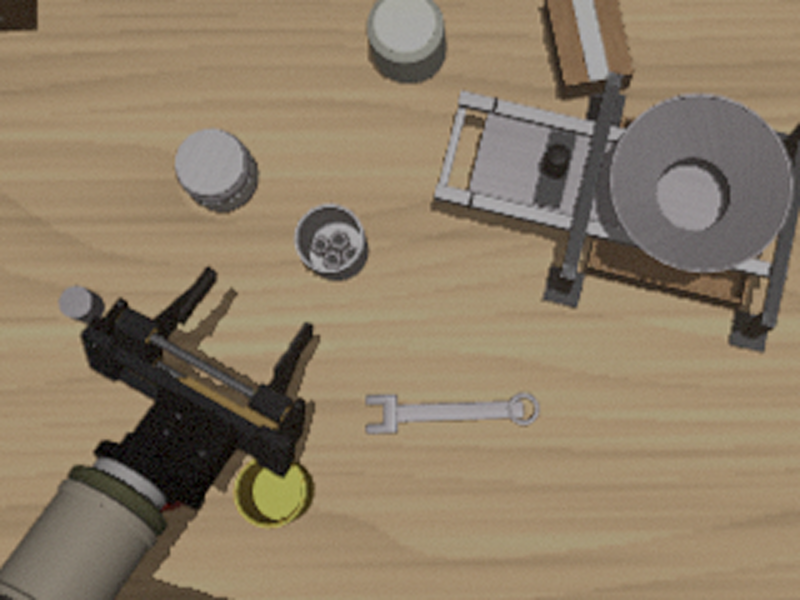

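The gripper is in the pre-grasp pose. In the crop the cup rim is centred at about (331,241) and the yellow cup is clear of the tool axis. I'll refine the cup position and work out the approach.

```bash
python3 - <<'E'
from h import *
c=onz("top",100+331/2.5-.3,150+241/2.5-.3,.075);print(c)
im=cv2.imread("pics/s3_raw.png");
c=np.array([.560,.153,.047])
M=ori(-30,-20); B=c-.04*M[:,0]*[1,1,0]+[0,0,.10]
cur=None
cmd(B,M); cmd(c,M)
E
```

```text
[0.55267971 0.14870284 0.075     ]
shift [80.3 18.9  2.8] turn [ 0.015 -0.001 -0.004]
shift [150.1  99.7   4.1] turn [ 0.015 -0.001 -0.004]
```

Request:
arm_command:
  targets:
    - [0,40,10,2,0.015,0,0]
    - [0,80,19,2,0.015,0,0]
    - [0,103,46,2,0.015,0,0]
    - [0,126,73,2,0.015,0,0]
    - [0,140,90,2,0.015,0,0]
    - [0,148,98,2,0.015,0,0]
    - [0,148,98,2,0.015,0,0]

```text
time: 5.9
ee_pos: [0.5759, 0.1425, 0.048]
eef_rot: [-0.637, 0.302, -0.062, 0.707]
ft_force: [0.8, 0.2, 0.7]
width: 0.0869
```

```bash
python3 - <<'E'
from h import *
s=read_state();print(s["joint_positions"].round(3),s["ee_pos"],s["ft_force"])
shot("scene","s4",(300,120,560,400),2.1)
cmd([.558,.152,.047],ori(-30,-20))
E
```

```text
[-0.886  0.594 -0.038  2.191  1.567  1.215 -1.197] [0.57587682 0.14246049 0.04803987] [0.78859564 0.17422521 0.67947237]
shift [ 1.1  8.6 -1.4] turn [-0.01  -0.002 -0.006]
```

View pics/s4.png

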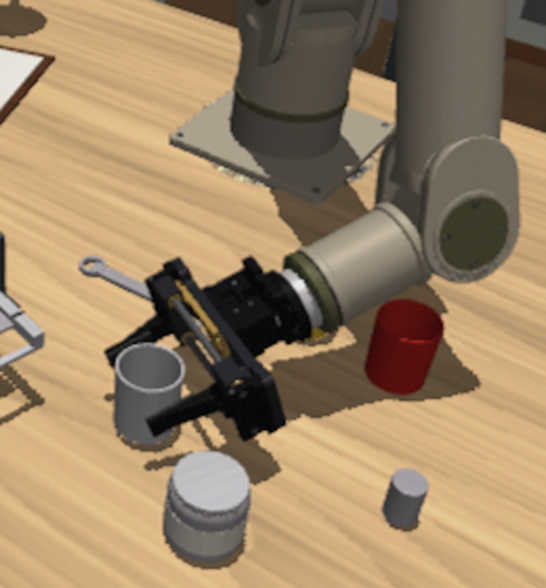

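Request:
arm_command:
  targets:
    - [0,0,4,0,0,0,0]
    - [255,0,4,0,0,0,0]
    - [255,0,4,0,0,0,0]
    - [255,0,4,0,0,0,0]
    - [255,0,4,0,0,0,0]
    - [255,0,4,0,0,0,0]
    - [255,0,4,0,0,0,0]

```text
time: 6.65
ee_pos: [0.5745, 0.1444, 0.0449]
eef_rot: [-0.636, 0.3, -0.062, 0.708]
ft_force: [-3.2, -0.1, 5.2]
width: 0.0648
```

```bash
python3 - <<'E'
from h import *
s=read_state();print(s["joint_positions"].round(3),s["ee_pos"],s["ft_force"],s["width"])
shot("top","t5",(140,180,420,390),2.8)
E
```

```text
[-0.889  0.604 -0.041  2.19   1.569  1.22  -1.21 ] [0.57451442 0.14437012 0.04492637] [-3.17889764 -0.12865184  5.22775713] 0.06480600517202793
```

View pics/t5.png

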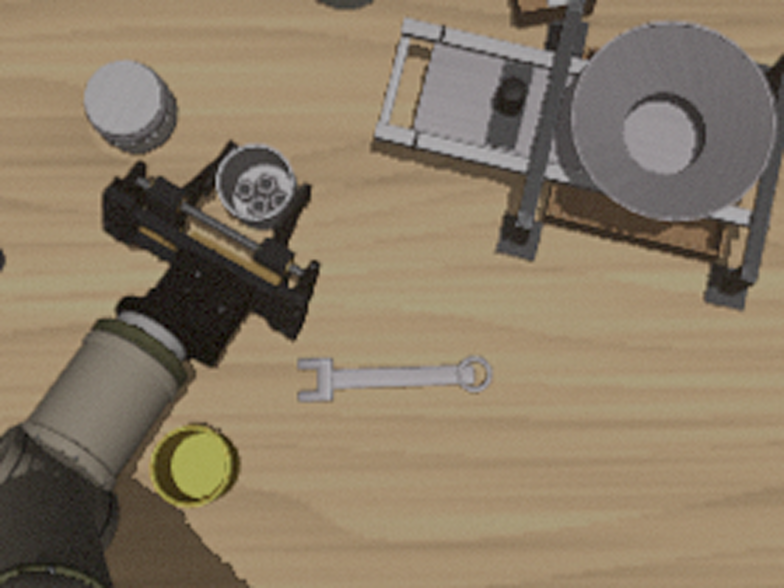

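The grip holds at 64.8 mm and the nuts are still in the cup. Next I'll compute the lift, the transit and the pour pose.

```bash
python3 - <<'E'
from h import *
s=read_state();M0=R.from_quat(s["eef_rot"]).as_matrix();g=s["ee_pos"]-.019*M0[:,0];print(g)
cur=cmd(g+[-.03,-.03,.22],M0)
cur=cmd([.551,-.1755,.268],ori(-60,0),cur)
E
```

```text
[0.55910108 0.15333097 0.05148005]
shift [ -86.3 -203.1  -38.8] turn [0. 0. 0.]
shift [ 155.9  -63.5 -256.4] turn [ 0.082  0.515 -0.348]
```

Request:
arm_command:
  targets:
    - [255,-8,-20,0,0,0,0]
    - [255,-22,-55,-5,0,0,0]
    - [255,-40,-95,-13,0,0,0]
    - [255,-57,-135,-24,0,0,0]
    - [255,-75,-175,-34,0,0,0]
    - [255,-86,-203,-39,0,0,0]
    - [255,-86,-203,-39,0,0,0]

```text
time: 7.4
ee_pos: [0.545, 0.1142, 0.2679]
eef_rot: [-0.634, 0.299, -0.063, 0.71]
ft_force: [0.1, 0.1, -4.6]
width: 0.0648
```

```bash
python3 - <<'E'
from h import *
s=read_state();print(s["joint_positions"].round(3),s["ee_pos"],s["ft_force"],s["width"])
cmd([.551,-.1755,.268],ori(-60,0))
E
```

```text
[-0.878  0.013 -0.064  2.263  1.361  1.267 -0.671] [0.54501212 0.11418138 0.26788154] [ 0.1188443   0.08886417 -4.56562209] 0.06476154637750726
shift [ 155.9  -62.1 -256.5] turn [ 0.076  0.516 -0.349]
```

Request:
arm_command:
  targets:
    - [255,10,-4,-17,0.005,0.034,-0.023]
    - [255,27,-11,-45,0.013,0.09,-0.06]
    - [255,47,-19,-77,0.023,0.155,-0.105]
    - [255,70,-28,-115,0.034,0.23,-0.157]
    - [255,93,-37,-154,0.045,0.31,-0.21]
    - [255,117,-47,-192,0.057,0.387,-0.262]
    - [255,136,-54,-224,0.066,0.45,-0.305]
    - [255,150,-60,-247,0.073,0.498,-0.337]
    - [255,156,-62,-256,0.076,0.516,-0.349]
    - [255,156,-62,-256,0.076,0.516,-0.349]

```text
time: 8.4
ee_pos: [0.5599, -0.1932, 0.2643]
eef_rot: [0.615, -0.355, 0.353, -0.609]
ft_force: [0.3, 1.0, -3.9]
width: 0.0648
```

```bash
python3 - <<'E'
from h import *
s=read_state();print(s["joint_positions"].round(3),s["ee_pos"],s["ft_force"],s["width"])
cmd([.551,-.1755,.268],ori(-60,0))
shot("scene","s6",(130,60,450,320),2.4)
shot("top","t6",(240,120,480,320),3)
E
```

```text
[-0.606  0.333  0.224  2.281  1.645  1.446 -1.036] [ 0.55991467 -0.19318667  0.26428487] [ 0.27966215  0.95818582 -3.94189923] 0.06479397161920493
shift [-0.8 -3.7  1.1] turn [ 0.009 -0.002  0.002]
```

View pics/s6.png

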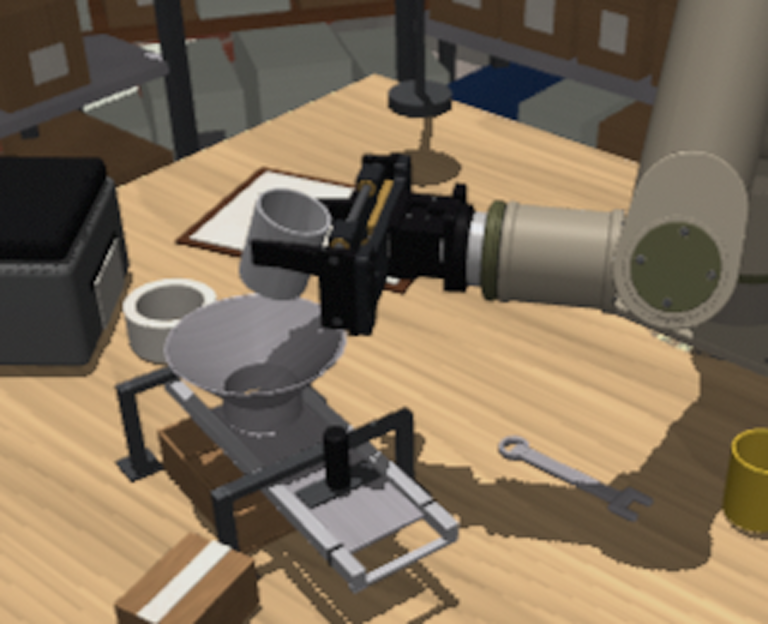

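View pics/t6.png

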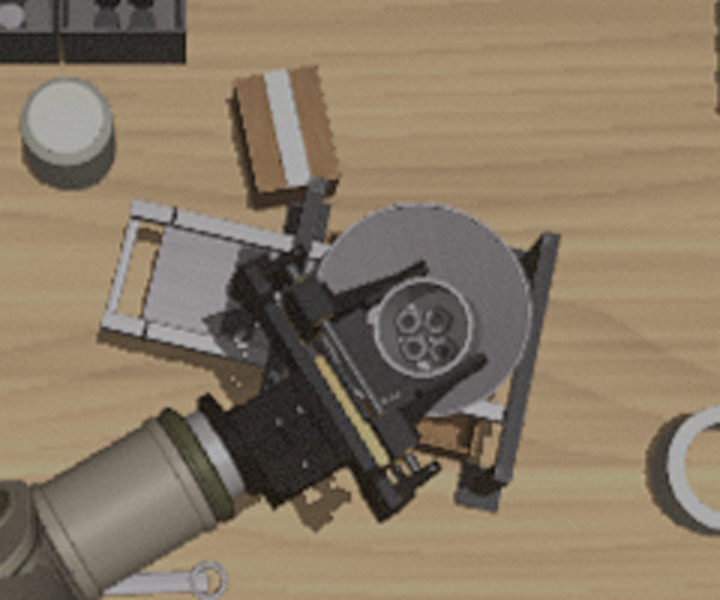

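Request:
arm_command:
  targets:
    - [255,0,-8,0,-0.1,0,0]
    - [255,0,-8,0,-0.25,0,0]
    - [255,0,-8,0,-0.4,0,0]
    - [255,0,-8,0,-0.55,0,0]
    - [255,0,-8,0,-0.7,0,0]
    - [255,0,-8,0,-0.85,0,0]
    - [255,0,-8,0,-1.0,0,0]
    - [255,0,-8,0,-1.15,0,0]
    - [255,0,-8,0,-1.25,0,0]
    - [255,0,-8,0,-1.35,0,0]

```text
time: 9.5
ee_pos: [0.561, -0.1899, 0.2739]
eef_rot: [0.862, -0.496, 0.053, -0.091]
ft_force: [0.3, 0.9, -3.6]
width: 0.0646
```

```bash
python3 - <<'E'
from h import *
s=read_state();print(s["joint_positions"].round(3),s["ee_pos"],s["ft_force"],s["width"])
cmd([.551,-.1755,.272],ori(-60,0,-150))
shot("scene","s7",(130,60,450,320),2.4)
E
```

```text
[-0.646  0.31   0.26   2.282  1.64   1.437  0.338] [ 0.5609855  -0.18992986  0.27391166] [ 0.28389383  0.91794423 -3.55566977] 0.06461696103624501
shift [1.5 1.8 1.6] turn [-1.259 -0.003  0.003]
```

View pics/s7.png

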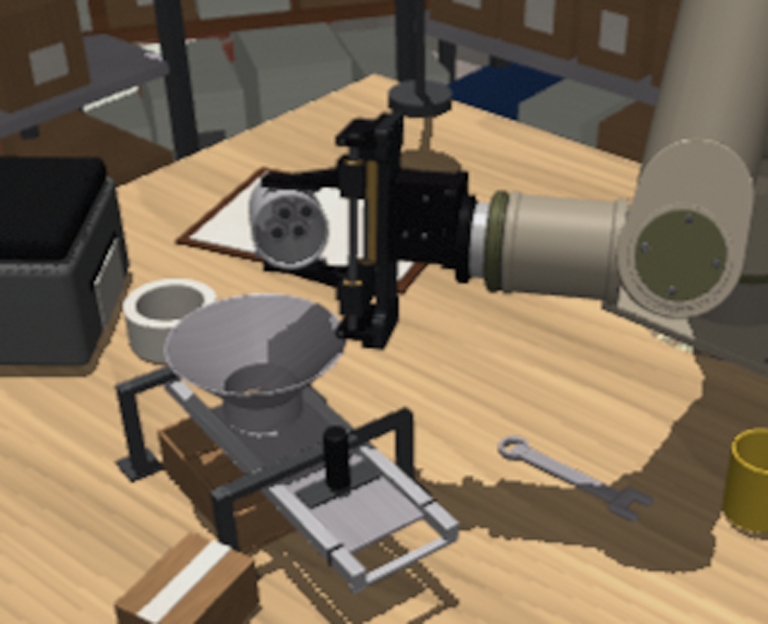

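Request:
arm_command:
  targets:
    - [255,0,0,3,-0.05,0,0]
    - [255,0,0,6,-0.1,0,0]
    - [255,0,0,9,-0.15,0,0]
    - [255,0,0,12,-0.2,0,0]
    - [255,0,0,14,-0.25,0,0]
    - [255,0,0,14,-0.3,0,0]
    - [255,0,0,14,-0.36,0,0]
    - [255,0,0,14,-0.42,0,0]
    - [255,0,0,14,-0.48,0,0]
    - [255,0,0,14,-0.54,0,0]

```text
time: 10.55
ee_pos: [0.5636, -0.1888, 0.2602]
eef_rot: [0.855, -0.492, -0.08, 0.14]
ft_force: [-0.8, 0.7, -3.9]
width: 0.0646
```

```bash
python3 - <<'E'
from h import *
s=read_state();print(s["joint_positions"].round(3),s["ee_pos"],s["ft_force"],s["width"])
shot("scene","s8",(130,60,450,320),2.4)
E
```

```text
[-0.658  0.351  0.273  2.276  1.634  1.429  0.84 ] [ 0.56355366 -0.18875627  0.26020312] [-0.76435912  0.65683369 -3.87210309] 0.06456752515641938
```

View pics/s8.png

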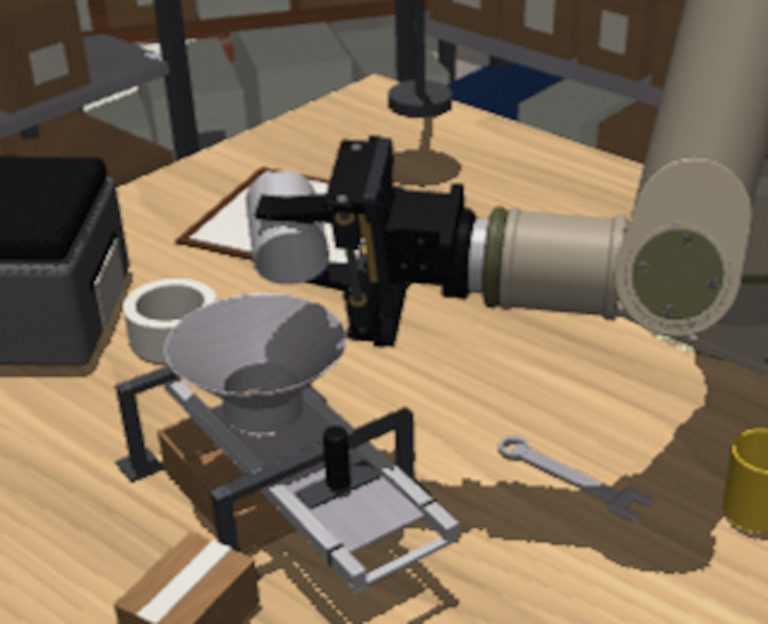

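Request:
arm_command:
  targets:
    - [255,0,0,0,-0.06,0,0]
    - [255,0,0,0,-0.12,0,0]
    - [255,0,0,0,-0.18,0,0]
    - [255,0,0,0,-0.25,0,0]
    - [255,0,0,0,-0.32,0,0]
    - [255,0,0,0,-0.4,0,0]
    - [255,0,0,0,-0.48,0,0]
    - [255,0,0,0,-0.56,0,0]
    - [255,0,0,0,-0.64,0,0]
    - [255,0,0,0,-0.72,0,0]

```text
time: 11.6
ee_pos: [0.5635, -0.1891, 0.2606]
eef_rot: [0.751, -0.433, -0.248, 0.433]
ft_force: [-0.2, -0.4, -1.1]
width: 0.0645
```

Request:
arm_command:
  targets:
    - [255,0,0,0,-0.08,0,0]
    - [255,0,0,0,-0.08,0,0]
    - [255,0,0,0,-0.08,0,0]
    - [255,0,0,0,-0.08,0,0]

```text
time: 12.0
ee_pos: [0.5633, -0.1898, 0.2604]
eef_rot: [0.733, -0.424, -0.265, 0.461]
ft_force: [-0.0, 0.6, -1.4]
width: 0.0647
```

```bash
python3 - <<'E'
from h import *
s=read_state();print(s["joint_positions"].round(3),s["ee_pos"],s["ft_force"],s["width"])
shot("scene","s9",(130,60,450,320),2.4)
shot("top","t9",(240,120,480,320),3)
E
```

```text
[-0.679  0.354  0.298  2.277  1.631  1.422  1.635] [ 0.56334008 -0.18978277  0.26041266] [-0.02883106  0.64684153 -1.43399775] 0.06473390213394595
```

View pics/s9.png

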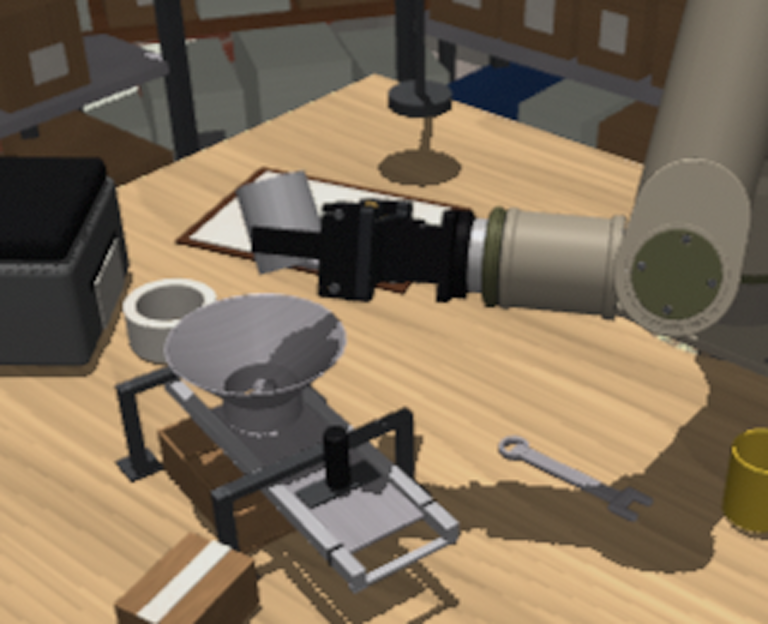

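View pics/t9.png

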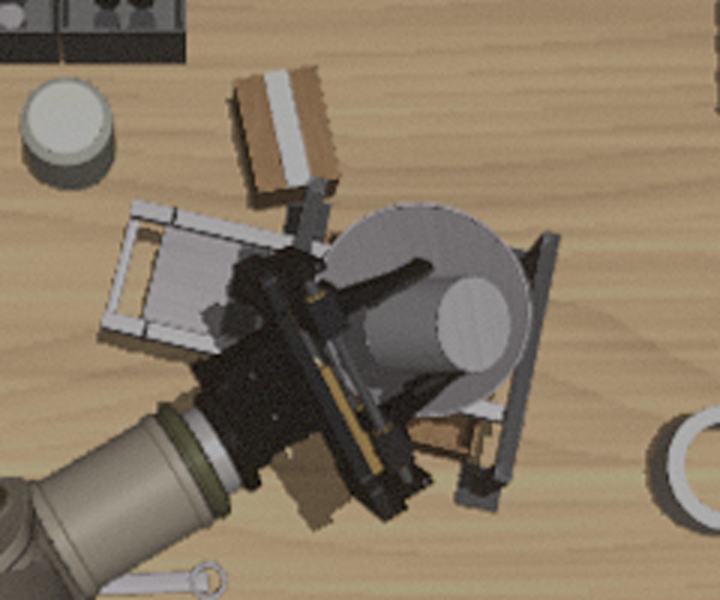

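Force dropped by about 2 N, which matches the nuts' weight, and one nut shows in the outlet. I'll roll the cup back upright and check that it is empty.

Request:
arm_command:
  targets:
    - [255,0,13,-7,0.15,0,0]
    - [255,0,13,-7,0.3,0,0]
    - [255,0,13,-7,0.45,0,0]
    - [255,0,13,-7,0.6,0,0]
    - [255,0,13,-7,0.75,0,0]
    - [255,0,13,-7,0.9,0,0]
    - [255,0,13,-7,1.05,0,0]
    - [255,0,13,-7,1.2,0,0]
    - [255,0,13,-7,1.35,0,0]
    - [255,0,13,-7,1.5,0,0]

```text
time: 13.1
ee_pos: [0.5638, -0.1898, 0.275]
eef_rot: [0.85, -0.491, 0.096, -0.164]
ft_force: [-0.6, -0.0, -1.3]
width: 0.0644
```

Request:
arm_command:
  targets:
    - [255,0,0,0,0.15,0,0]
    - [255,0,0,0,0.3,0,0]
    - [255,0,0,0,0.45,0,0]
    - [255,0,0,0,0.6,0,0]
    - [255,0,0,0,0.75,0,0]
    - [255,0,0,0,0.9,0,0]
    - [255,0,0,0,1.05,0,0]
    - [255,0,0,0,1.19,0,0]
    - [255,0,0,0,1.19,0,0]

```text
time: 14.0
ee_pos: [0.5638, -0.1898, 0.275]
eef_rot: [0.613, -0.353, 0.354, -0.611]
ft_force: [-0.5, -1.1, -3.1]
width: 0.0646
```

```bash
python3 - <<'E'
from h import *
s=read_state();print(s["joint_positions"].round(3),s["ee_pos"],s["ft_force"],s["width"])
cur=cmd([.551-.05,-.1755+.21,.272],ori(-45,-10))
shot("top","t10",(240,120,480,320),3)
E
```

```text
[-0.613  0.312  0.227  2.271  1.643  1.446 -1.012] [ 0.56377969 -0.18983245  0.27503566] [-0.50619276 -1.06348637 -3.06872518] 0.06459165113380361
shift [-207.6    5.7   62.7] turn [-0.02  -0.261  0.176]
```

View pics/t10.png

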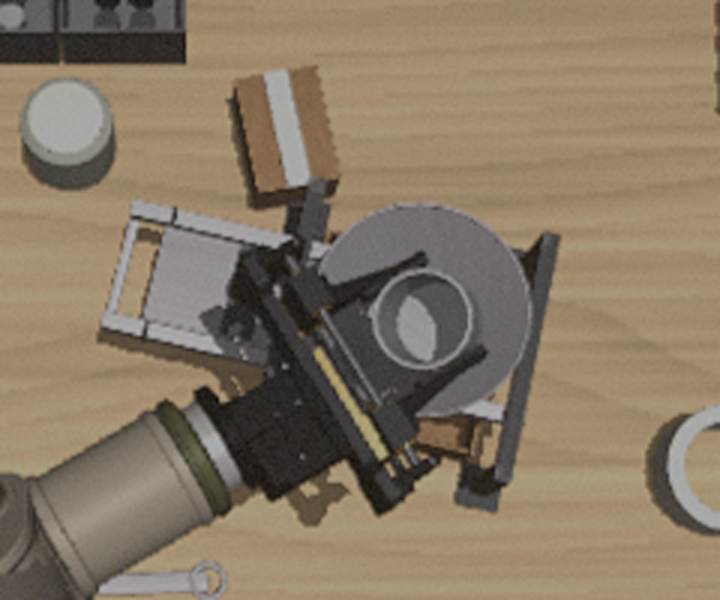

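The cup is empty: only its bare bottom shows, at about (418,325). I'll carry it back to the earlier spot in the same attitude I gripped it in.

```bash
python3 - <<'E'
from h import *
M=R.from_quat([-0.636,0.3,-0.062,0.708]).as_matrix()
cur=cmd([.529,.123,.272],M)
cmd([.559,.153,.054],M,cur)
E
```

```text
shift [-272.9    7.9  135.3] turn [-0.073 -0.517  0.348]
shift [ 85.7 201.2  38.7] turn [0. 0. 0.]
```

Request:
arm_command:
  targets:
    - [255,-20,1,10,-0.005,-0.04,0.026]
    - [255,-50,2,25,-0.013,-0.095,0.064]
    - [255,-85,3,42,-0.023,-0.16,0.108]
    - [255,-125,4,62,-0.033,-0.237,0.16]
    - [255,-165,5,82,-0.044,-0.313,0.21]
    - [255,-205,6,102,-0.055,-0.388,0.262]
    - [255,-240,7,119,-0.064,-0.455,0.306]
    - [255,-263,8,130,-0.07,-0.498,0.336]
    - [255,-273,8,135,-0.073,-0.517,0.348]
    - [255,-273,8,135,-0.073,-0.517,0.348]

```text
time: 15.05
ee_pos: [0.5443, 0.1141, 0.2658]
eef_rot: [-0.636, 0.299, -0.063, 0.709]
ft_force: [-0.2, -0.6, -2.0]
width: 0.0649
```

```bash
python3 - <<'E'
from h import *
s=read_state();print(s["joint_positions"].round(3),s["ee_pos"],s["ft_force"],s["width"])
M=R.from_quat([-0.636,0.3,-0.062,0.708]).as_matrix()
cmd([.559,.153,.054],M)
E
```

```text
[-0.883  0.017 -0.062  2.266  1.363  1.269 -0.674] [0.54425093 0.11408633 0.26579595] [-0.16499543 -0.63988631 -2.02588718] 0.06489216685037956
shift [ 85.6 201.7  38.5] turn [-0.001  0.001  0.002]
```

Request:
arm_command:
  targets:
    - [255,12,28,5,0,0,0]
    - [255,28,65,12,0,0,0]
    - [255,45,105,20,0,0,0]
    - [255,61,143,27,0,0,0]
    - [255,74,175,33,0,0,0]
    - [255,82,192,37,0,0,0]
    - [255,85,199,38,0,0,0]
    - [255,86,202,38,0,0,0]
    - [255,86,202,38,0,0,0]

```text
time: 15.95
ee_pos: [0.5745, 0.1429, 0.0474]
eef_rot: [-0.636, 0.299, -0.063, 0.709]
ft_force: [-0.1, -0.1, -1.8]
width: 0.0644
```

```bash
python3 - <<'E'
from h import *
s=read_state();print(s["joint_positions"].round(3),s["ee_pos"],s["ft_force"],s["width"])
shot("scene","s11",(300,120,560,400),2.1)
E
```

```text
[-0.892  0.598 -0.036  2.194  1.569  1.218 -1.211] [0.57447625 0.14292897 0.04740548] [-0.10511946 -0.1223981  -1.79648605] 0.06442721006816882
```

View pics/s11.png

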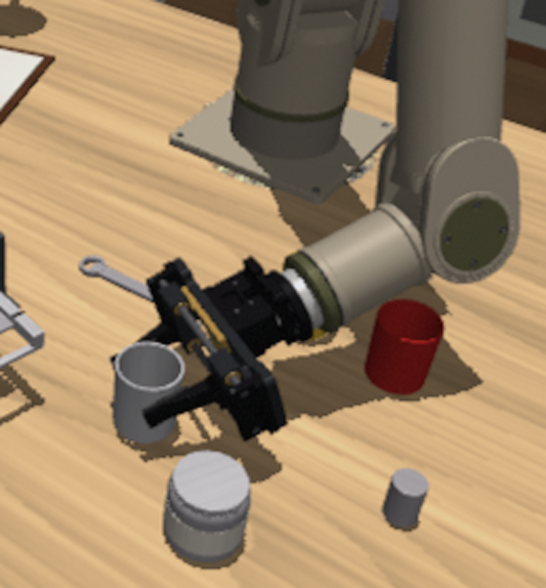

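Request:
arm_command:
  targets:
    - [255,0,1,0,0,0,0]
    - [255,1,2,0,0,0,0]
    - [255,1,3,0,0,0,0]
    - [255,1,3,0,0,0,0]

```text
time: 16.4
ee_pos: [0.5749, 0.1438, 0.0451]
eef_rot: [-0.636, 0.298, -0.064, 0.709]
ft_force: [0.4, -0.9, 6.3]
width: 0.0643
```

Request:
arm_command:
  targets:
    - [0,0,0,0,0,0,0]
    - [0,0,0,0,0,0,0]
    - [0,0,0,0,0,0,0]
    - [0,0,0,0,0,0,0]
    - [0,-14,-16,0,0,0,0]
    - [0,-35,-40,0,0,0,0]
    - [0,-55,-63,0,0,0,0]
    - [0,-75,-90,0,0,0,0]
    - [0,-100,-120,0,0,0,0]
    - [0,-125,-150,0,0,0,0]

```text
time: 17.4
ee_pos: [0.5157, 0.1747, 0.2288]
eef_rot: [-0.636, 0.299, -0.062, 0.709]
ft_force: [1.1, 0.5, 0.8]
width: 0.0869
```

```bash
python3 - <<'E'
from h import *
s=read_state();print(s["joint_positions"].round(3),s["ee_pos"],s["ft_force"],s["width"])
shot("scene","s12");shot("top","t12",(120,130,440,370),2.5)
E
```

```text
[-0.967  0.154 -0.126  2.217  1.304  1.364 -0.792] [0.51565449 0.17468994 0.22879729] [1.11964779 0.47613471 0.81638972] 0.0869185764827753
```

View pics/s12.png

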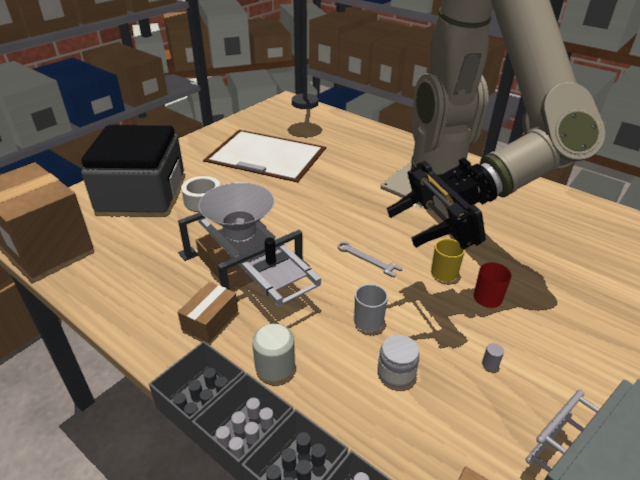

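View pics/t12.png

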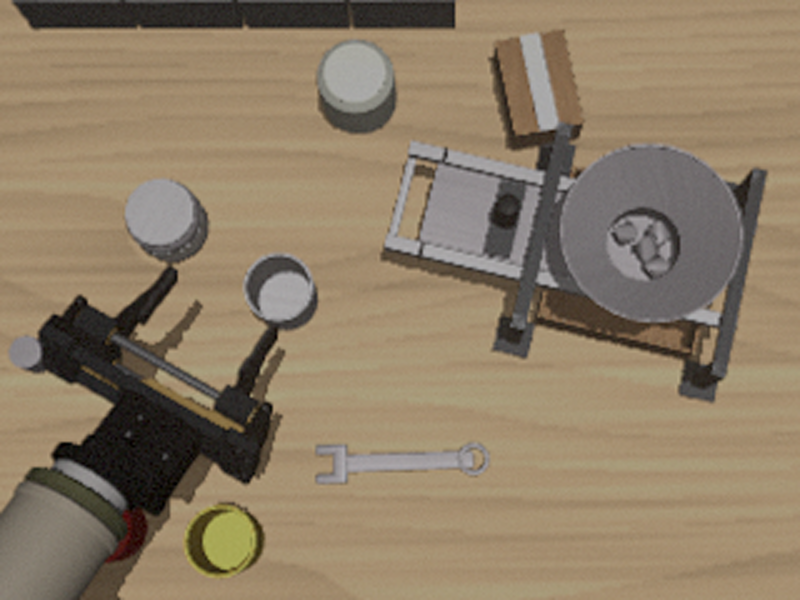

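The cup stands upright and empty, at (370,310) in the scene view. The nuts lie in the hopper outlet at about (640,243) in the top crop. Next is the handle.

```bash
python3 - <<'E'
from h import *
a=np.radians(-14.5);z=np.array([np.cos(a),np.sin(a),0]);x=np.array([0,0,-1.]);M=np.c_[x,np.cross(z,x),z]
cur=cmd([.57,.05,.27],M)
cur=cmd([.620,-.0615,.25],M,cur)
print(M)
im=cv2.imread("pics/t12_raw.png");cv2.imwrite("pics/z.png",cv2.resize(im[205:250,350:400],None,fx=10,fy=10,interpolation=2))
E
```

```text
shift [ 96.4 -57.4 -82.7] turn [1.112 0.799 1.023]
shift [ 20.  -95.4  76.3] turn [0. 0. 0.]
[[ 0.          0.25038     0.96814764]
 [ 0.          0.96814764 -0.25038   ]
 [-1.          0.          0.        ]]
```

View pics/z.png

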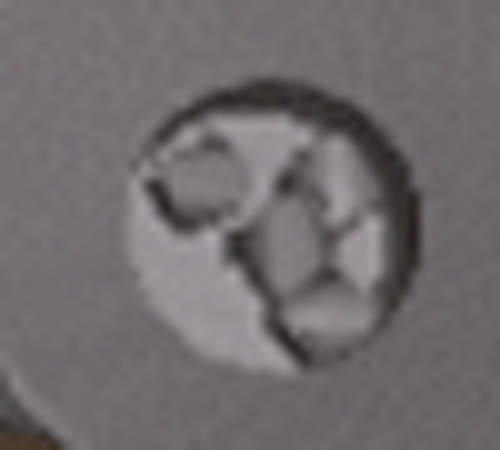

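All four nuts are visible in the outlet. I'll turn the tool down over open bench.

Request:
arm_command:
  targets:
    - [0,8,-5,-7,0.093,0.067,0.085]
    - [0,16,-10,-14,0.185,0.133,0.17]
    - [0,24,-14,-21,0.278,0.2,0.256]
    - [0,32,-19,-28,0.37,0.266,0.341]
    - [0,40,-24,-35,0.463,0.333,0.426]
    - [0,48,-29,-41,0.556,0.4,0.51]
    - [0,56,-33,-48,0.649,0.466,0.597]
    - [0,64,-38,-55,0.741,0.533,0.682]
    - [0,72,-43,-62,0.834,0.6,0.767]
    - [0,80,-48,-69,0.927,0.666,0.852]

```text
time: 18.5
ee_pos: [0.561, 0.0686, 0.2439]
eef_rot: [-0.041, 0.666, -0.092, 0.739]
ft_force: [-0.4, -0.2, -1.0]
width: 0.0873
```

```bash
python3 - <<'E'
from h import *
s=read_state();print(s["joint_positions"].round(3),s["ee_pos"],s["ft_force"],s["width"])
a=np.radians(-14.5);z=np.array([np.cos(a),np.sin(a),0]);x=np.array([0,0,-1.]);M=np.c_[x,np.cross(z,x),z]
cur=cmd([.620,-.0615,.22],M)
E
```

```text
[-0.518  0.142  0.203  1.669  0.191  1.305 -0.439] [0.56102776 0.06856974 0.24391658] [-0.35454504 -0.20052807 -1.01965392] 0.08726289513071758
shift [  72.4 -114.8   61.8] turn [0.18  0.128 0.174]
```

Request:
arm_command:
  targets:
    - [0,15,-23,12,0.036,0.026,0.035]
    - [0,29,-46,25,0.072,0.051,0.07]
    - [0,43,-69,37,0.108,0.077,0.104]
    - [0,58,-92,50,0.144,0.102,0.139]
    - [0,68,-108,58,0.17,0.12,0.164]
    - [0,72,-115,62,0.18,0.128,0.174]
    - [0,72,-115,62,0.18,0.128,0.174]
    - [0,72,-115,62,0.18,0.128,0.174]

```text
time: 19.3
ee_pos: [0.6202, -0.0598, 0.2021]
eef_rot: [0.086, 0.701, -0.089, 0.702]
ft_force: [-0.7, 0.3, -0.3]
width: 0.0873
```

```bash
python3 - <<'E'
from h import *
s=read_state();print(s["joint_positions"].round(3),s["ee_pos"],s["ft_force"],s["width"])
a=np.radians(-14.5);z=np.array([np.cos(a),np.sin(a),0]);x=np.array([0,0,-1.]);M=np.c_[x,np.cross(z,x),z]
cur=cmd([.620,-.0615,.127],M)
shot("scene","s14",(150,130,390,330),3.2)
E
```

```text
[-0.235  0.343  0.327  1.514 -0.108  1.303 -0.145] [ 0.62017293 -0.05978535  0.20210919] [-0.70468509  0.34289301 -0.28030023] 0.087273065919001
shift [94.1 -1.4  0.1] turn [0.005 0.001 0.003]
```

View pics/s14.png

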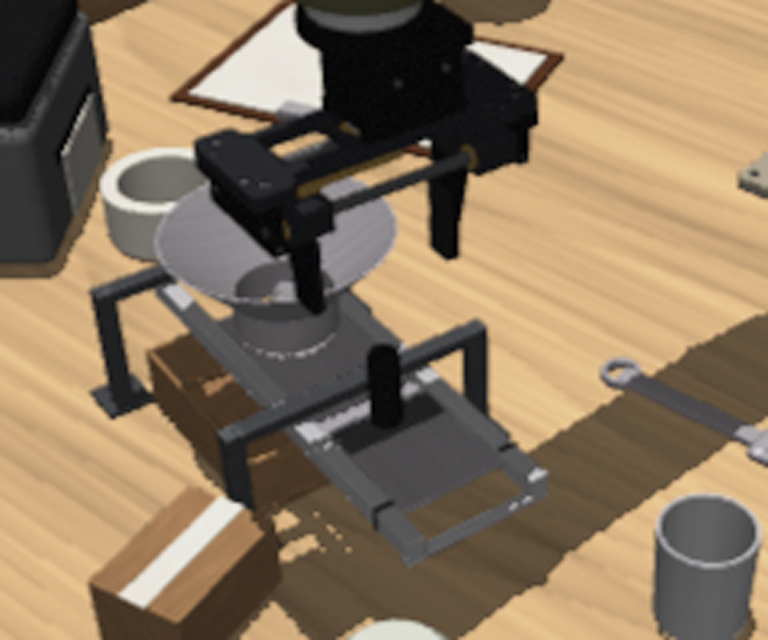

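Request:
arm_command:
  targets:
    - [0,15,-1,0,0,0,0]
    - [0,40,-1,0,0,0,0]
    - [0,65,-1,0,0,0,0]
    - [0,85,-1,0,0,0,0]
    - [0,94,-1,0,0,0,0]
    - [0,94,-1,0,0,0,0]
    - [255,94,-1,0,0,0,0]
    - [255,94,-1,0,0,0,0]
    - [255,94,-1,0,0,0,0]
    - [255,94,-1,0,0,0,0]
  newtons: 25

```text
time: 20.35
ee_pos: [0.6205, -0.0625, 0.109]
eef_rot: [0.087, 0.701, -0.089, 0.703]
ft_force: [-0.3, -0.1, 0.2]
width: 0.0629
```

Request:
arm_command:
  targets:
    - [255,0,0,0,0,0,0]
    - [255,0,0,0,0,0,0]
    - [255,0,0,0,0,0,0]
    - [255,0,0,0,0,0,0]

```text
time: 20.75
ee_pos: [0.6202, -0.0625, 0.1084]
eef_rot: [0.087, 0.701, -0.089, 0.702]
ft_force: [0.3, 1.1, 0.8]
width: 0.0311
```

```bash
python3 - <<'E'
from h import *
s=read_state();print(s["joint_positions"].round(3),s["ee_pos"],s["eef_rot"],s["ft_force"],s["width"])
shot("scene","s15",(150,130,390,330),3.2)
shot("top","t15",(260,160,420,280),5)
E
```

```text
[-0.22   0.418  0.313  1.619 -0.136  1.125 -0.123] [ 0.62018318 -0.06253224  0.10836275] [ 0.08675152  0.70108435 -0.08908809  0.70215256] [0.32629239 1.07724011 0.79235384] 0.03108647790317142
```

View pics/s15.png

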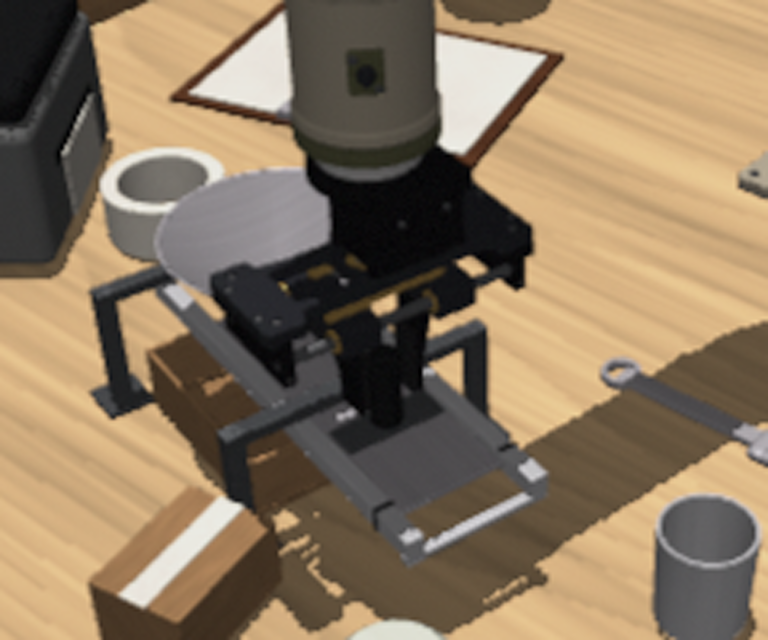

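View pics/t15.png

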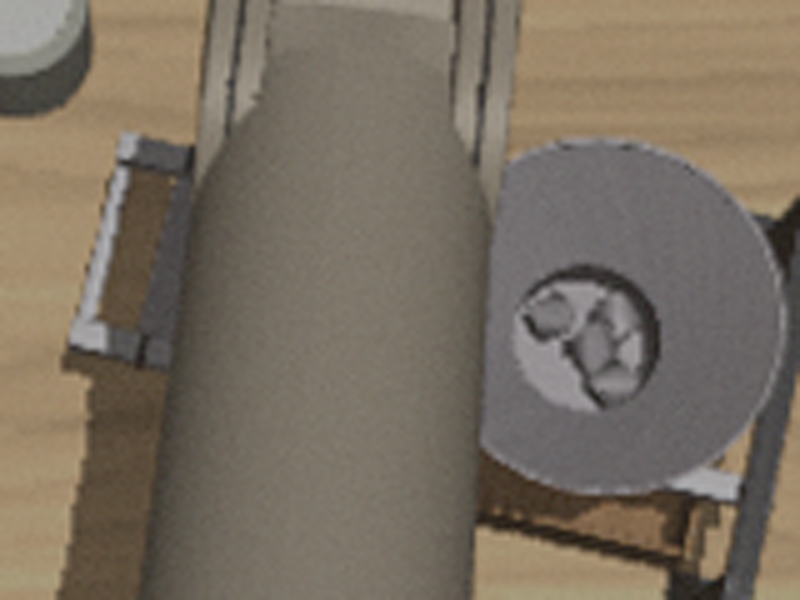

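```bash
python3 - <<'E'
from h import *
f=lambda P:((proj("scene",P)-[150,130])*3.2).round(0)
print("tcp",f([.6202,-.0625,.1084]),"handle top est",f([.620,-.0615,.143]),"base",f([.620,-.0615,.087]))
for d in(0,.005,.01): print(d,f([.620+.25*d,-.0615+.968*d,.143]))
im=cv2.imread("pics/s15_raw.png");cv2.imwrite("pics/z2.png",cv2.resize(im[220:280,245:300],None,fx=10,fy=10,interpolation=2))
E
```

```text
tcp [380. 392.] handle top est [379. 350.] base [383. 417.]
0 [379. 350.]
0.005 [383. 354.]
0.01 [388. 358.]
```

View pics/z2.png

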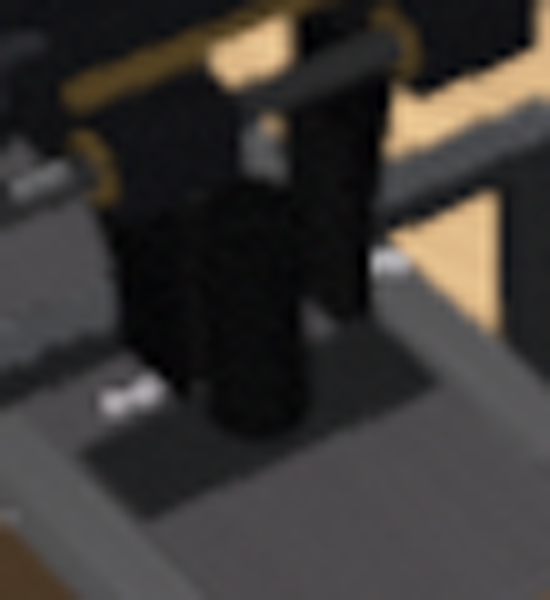

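Request:
arm_command:
  targets:
    - [200,0,3,0,0,0,0]
    - [255,0,3,0,0,0,0]
    - [255,0,3,0,0,0,0]
    - [255,0,3,0,0,0,0]
    - [255,0,3,0,0,0,0]
  newtons: 45

```text
time: 21.35
ee_pos: [0.6199, -0.0597, 0.1082]
eef_rot: [0.087, 0.702, -0.089, 0.701]
ft_force: [-4.9, -0.0, 3.7]
width: 0.0209
```

Request:
arm_command:
  targets:
    - [255,0,5,0,0,0,0]
    - [255,0,13,0,0,0,0]
    - [255,0,22,0,0,0,0]
    - [255,0,32,0,0,0,0]
    - [255,0,42,0,0,0,0]
    - [255,0,52,0,0,0,0]
    - [255,0,61,0,0,0,0]
    - [255,0,67,0,0,0,0]
    - [255,0,70,0,0,0,0]
    - [255,0,70,0,0,0,0]

```text
time: 22.35
ee_pos: [0.6369, 0.0072, 0.1082]
eef_rot: [0.086, 0.702, -0.09, 0.701]
ft_force: [-8.9, -4.2, 7.7]
width: 0.0208
```

```bash
python3 - <<'E'
from h import *
s=read_state();print(s["joint_positions"].round(3),s["ee_pos"],s["eef_rot"],s["ft_force"],s["width"])
print(np.linalg.norm(s["ee_pos"][:2]-[.6199,-.0597]))
shot("scene","s16",(170,150,370,310),4)
shot("top","t16",(260,160,420,280),5)
E
```

```text
[-0.307  0.448  0.289  1.576 -0.131  1.14  -0.24 ] [0.63686456 0.00720129 0.10820815] [ 0.08632547  0.70209913 -0.0898755   0.70108995] [-8.92217267 -4.21549126  7.67259736] 0.020770556186694072
0.06901868194012215
```

View pics/s16.png

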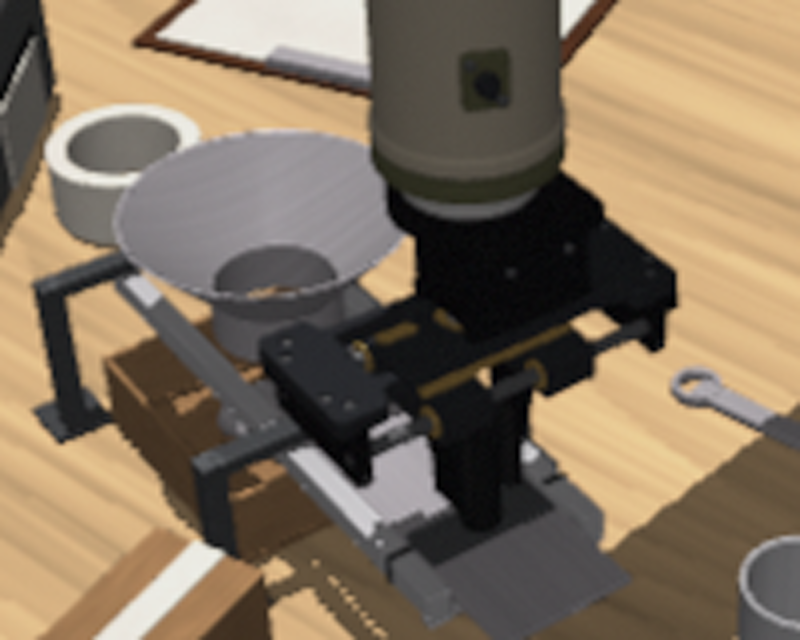

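View pics/t16.png

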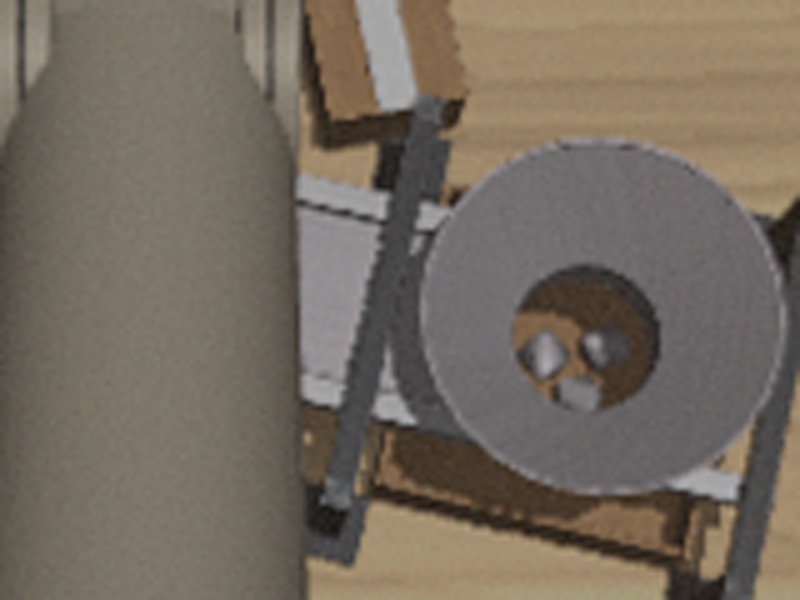

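Request:
arm_command:
  targets:
    - [255,0,0.5,0,0,0,0]
    - [255,0,0.5,0,0,0,0]
    - [255,0,0.5,0,0,0,0]
    - [255,0,0.5,0,0,0,0]

```text
time: 22.85
ee_pos: [0.6368, 0.0069, 0.1082]
eef_rot: [0.087, 0.702, -0.09, 0.701]
ft_force: [-9.2, -3.9, 7.7]
width: 0.0208
```

```bash
python3 - <<'E'
from h import *
s=read_state();print(s["ee_pos"],s["ft_force"],s["width"])
shot("scene","s17",(190,215,330,315),5.7)
shot("top","t17",(350,200,410,270),8)
print(((proj("scene",[.637,.006,.088])-[190,215])*5.7), ((proj("scene",[.6359,.0049,.143])-[190,215])*5.7))
E
```

```text
[0.63677618 0.00692939 0.10819971] [-9.16926042 -3.89785761  7.67572876] 0.020831866955479627
[561.40541464 360.36200057] [557.06810297 238.55556992]
```

View pics/s17.png

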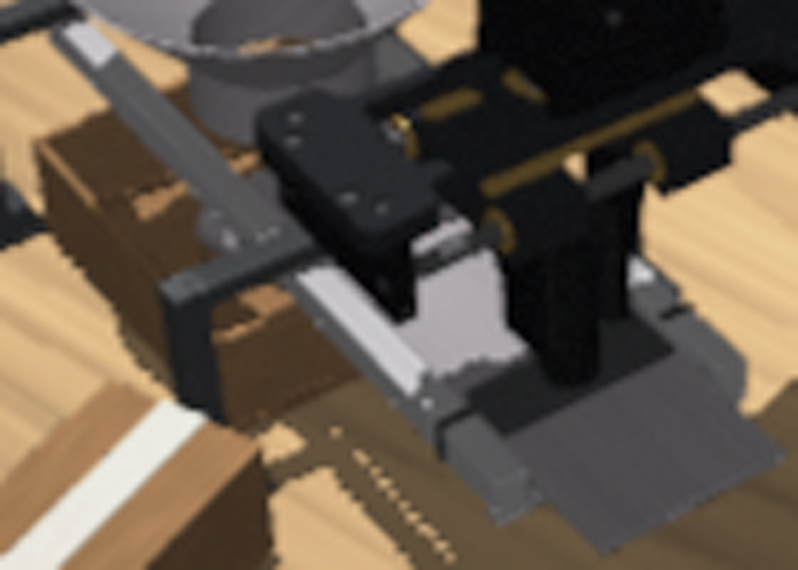

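View pics/t17.png

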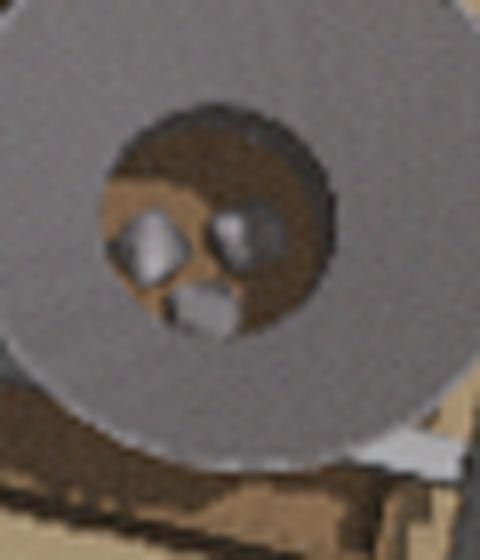

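```bash
python3 - <<'E'
from h import *
O=np.array([.588,-.1865]);xa=np.array([-.251,-.968]);ya=np.array([.968,-.251])
for uv in[(228.6,255.4)]:
  for z in(.01,.03,.05,.09):
    p=onz("scene",*uv,z); print(z,p[:2].round(3),"hopper",((p[:2]-O)@xa).round(3),((p[:2]-O)@ya).round(3))
for uv in[(350+150/8,200+245/8),(350+240/8,200+235/8),(350+205/8,200+310/8)]:
    p=onz("top",*uv,.015); print(p[:2].round(3),"hopper",((p[:2]-O)@xa).round(3),((p[:2]-O)@ya).round(3))
f=lambda P:((proj("scene",P)-[190,215])*5.7).round(0)
for d in(0,.005,.01): 
  P=np.array([.637+.251*d,.006+.968*d]); print(d,f([*P,.087]),f([*P,.143]))
im=cv2.imread("pics/s17_raw.png");cv2.imwrite("pics/z3.png",cv2.resize(im[235:275,205:255],None,fx=12,fy=12,interpolation=2))
cv2.imwrite("pics/z4.png",cv2.convertScaleAbs(cv2.resize(im[245:295,265:320],None,fx=12,fy=12,interpolation=2),alpha=2.2))
E
```

```text
0.01 [ 0.605 -0.213] hopper 0.021 0.024
0.03 [ 0.621 -0.194] hopper -0.001 0.034
0.05 [ 0.636 -0.175] hopper -0.023 0.043
0.09 [ 0.666 -0.137] hopper -0.067 0.063
[ 0.6   -0.184] hopper -0.005 0.011
[ 0.603 -0.213] hopper 0.021 0.021
[ 0.579 -0.201] hopper 0.016 -0.005
0 [561. 362.] [557. 241.]
0.005 [569. 370.] [566. 249.]
0.01 [577. 378.] [574. 257.]
```

View pics/z3.png

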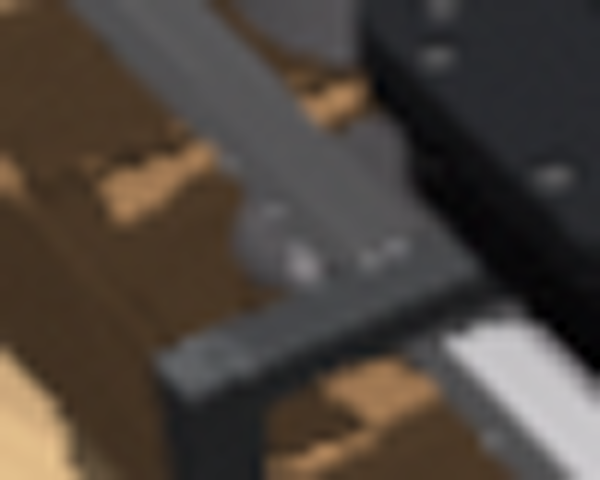

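View pics/z4.png

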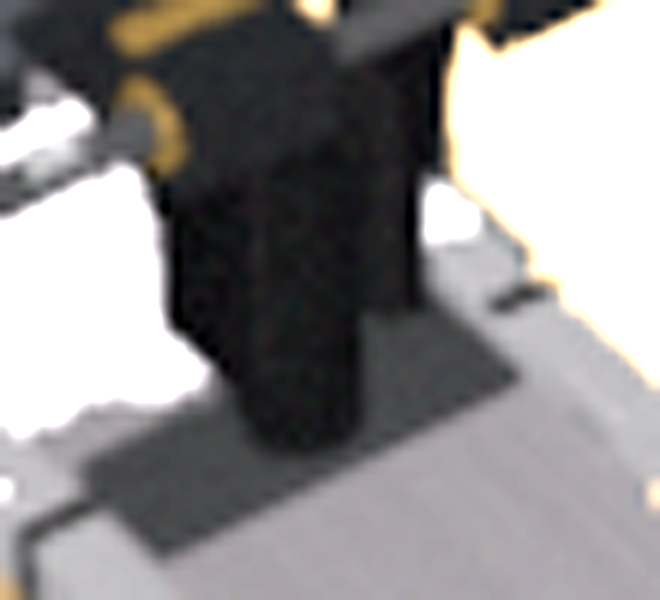

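The handle is 2–3 mm past the mark line, within tolerance. Three nuts are visible in the carton; I need to find the fourth. I'll enhance the dark areas.

```bash
python3 - <<'E'
from h import *
a=cv2.imread("pics/s17_raw.png")[190:290,190:290]; b=cv2.imread("pics/t17_raw.png")[180:285,320:425]
g=lambda i:(255*(i/255.)**.5).clip(0,255).astype(np.uint8)
a=cv2.resize(g(a),(400,400),interpolation=2);b=cv2.resize(g(b),(400,400),interpolation=2)
cv2.imwrite("pics/z5.png",np.hstack([a,b]))
E
```

```text
(no output)
```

View pics/z5.png

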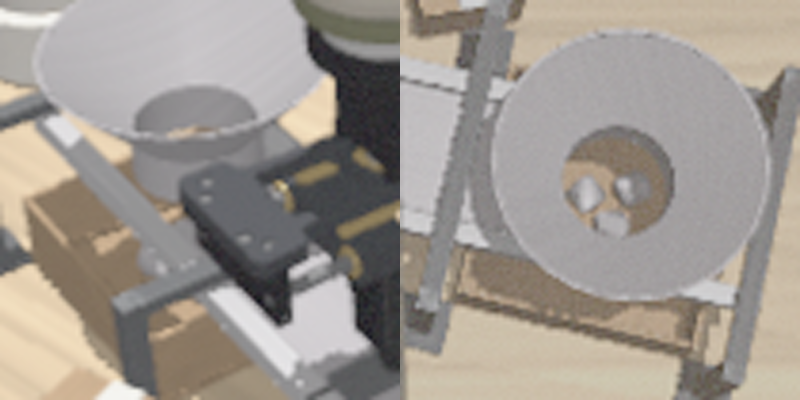

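View pics/s17_raw.png

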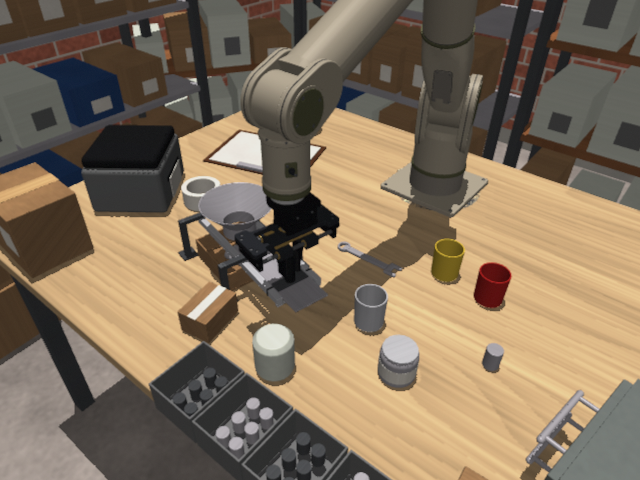

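View pics/t17_raw.png

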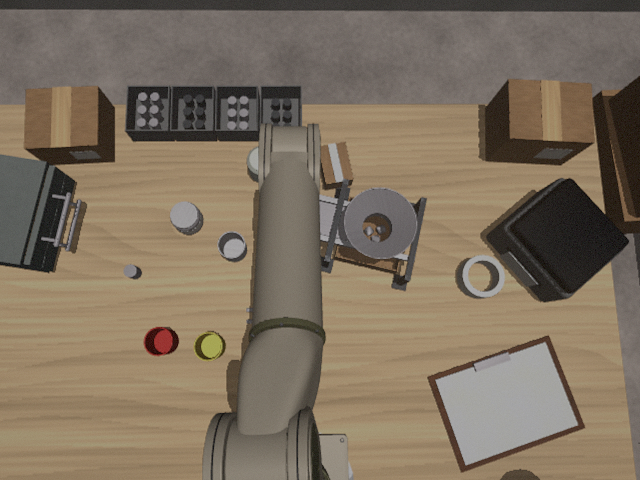

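```bash
python3 - <<'E'
from bench import *
s=read_state();print(s["time"],s["ee_pos"],s["width"],abs(s["joint_vel"]).max());print(close_job())
E
```

```text
22.95 [0.6368072  0.00689959 0.10822878] 0.02142755032503029 0.0008340694387576026
the job is handed in; nothing more can be done
None
```

I handed the job in at 22.95 s with the gripper still closed on the shutter handle near the mark. The one thing I couldn't confirm is the fourth nut, because only three are visible in the carton.

**What I did:**
- I moved the cup to clear bench, regripped it from the side and tipped it about 144° over the funnel.
- I checked that it was empty and stood it back upright on the bench.
- I then gripped the handle at 45 N and pulled the shutter out.

**Last checks:**
- **Nuts:** Before the pull, all four nuts were visible in the outlet. Afterwards the outlet was clear. The fourth nut is not on the hopper or the bench, so it is most likely in the part of the carton the funnel hides.
- **Shutter:** The gripper travelled 69 mm, but the picture puts the handle 2–3 mm past the mark line, so about 72–73 mm. The two don't quite agree, but both are inside the 62–78 mm band. The arm was at rest with the fingers closed at about 21 mm on the handle.
- **Cup and bystanders:** The cup stood upright and clear of the gripper and shutter. No other object looked moved in the pictures, but I did not measure their positions again at the end.

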